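# Draw the sagging bolt and hold the crib gate ajar

## Task

I want to reach into the crib for a carving blank: take the upright handle of the gate's barrel bolt, lift the sagging bolt clear of the keeper's bent-up lip while you draw it back (do not wrench it against the keeper), then pull the gate towards you and hold it ajar about a hand's width, some 10 cm at the bolt edge, never swinging it wide. The gate is sprung shut, so finish still holding it there, steady, with the bolt drawn; do not let go at the end. Leave everything else on the bench and in the crib where it stands.

Things in the scene. Friction and masses are not known exactly. Their poses are not given: they have to be found in the camera images.
- crib: timber pen for blanks, fixed to the bench, 370 mm wide (y), 190 deep (x), open on top, front posts 40 mm square, 215 high. Origin: bench level, middle of the gate opening, in the plane of the front faces of gate and posts; x points into the crib (away from the robot), y left along the front, z up. The keeper is on the right (-y) post, the hinges on the left one
- keeper: dark steel strap staple on the front of the right post: a loop 20 mm long in y, standing 27 mm out from the post, open inside from z 155 to 191 mm. The gate-side edge of its lower leg (y -150 to -154 mm) is bent up into a lip 9 mm high, top at z 164 mm. Its frame is that of crib
- gate (a joint): hinge of the gate, rad: 0 shut, positive as the bolt edge swings out towards the robot (clockwise from above). A spring shuts it: 0.36 N m when shut, 0.5 N m at 0.35 rad (3 to 4 N at the bolt handle). Stop at 1.2. 0.35 rad is 100 mm of opening at the bolt edge
- leaf: the gate with the bolt it carries: slatted timber, 280 mm wide, 20 thick, from 25 to 190 mm above the bench. Origin on the hinge pin at bench level; x points through the gate into the crib, y along the gate towards the hinge (the bolt is drawn along +y), z up; front face x = 0, the gate spans y -5 to -285 mm
- hinge (a point): point on the vertical hinge pin, at the left end of the gate, on the front face, 165 mm above the bench; fixed
- gate_edge (a point): on the gate's bolt edge, front face, 165 mm above the bench; moves with the gate
- post_edge (a point): on the inner front edge of the right post, 165 mm above the bench; fixed. With the gate shut it is 5 mm from gate_edge
- bolt (a joint): how far the bolt has been drawn along +y of the leaf, m: 0 to 0.004 at the start (shot), stop at 0.045. Stiff: 2.5 N to slide. The lip stops it at 0.006 unless the bolt is lifted; from 0.026 its nose is clear of the keeper and the gate can swing
- bolt_lift (a joint): how far the whole bolt is lifted in its worn, over-tall guides, m: 0 sagged at the bottom, stop at 0.014; it sinks back when let go. The bolt's underside has a notch 7 mm deep and 15 long behind a 12 mm nose; the keeper's lip stands in it. More than 0.006 takes the nose over the lip
- handle (a point): grip point on the bolt's handle, moves with the bolt (bright 14 mm square steel bar 150 mm long, about 220 g, axis 13 mm in front of the gate). The handle is the bar's tail end turned straight up as a round rod 14 mm in diameter, domed top at 231 mm. This point: on the rod's axis, 215 mm above the bench when sagged, 25 mm above the gate's top edge; fingers may close in any direction
- billet_a: bystander: carving blank, upright cylinder 52 mm diameter, 140 mm high, standing on the crib's floor behind the gate; origin under its centre
- billet_b: bystander: carving blank, upright cylinder 60 mm diameter, 120 mm high, on the crib's floor behind the gate; origin under its centre
- sanding_block: bystander: cork sanding block 60 x 100 x 32 mm lying on the bench in front of the gate, just outside its path when ajar; origin under its centre
- finish_tin: bystander: can 86 mm diameter, 105 mm high, on the bench right of the crib; origin under its centre
- disc_box: bystander: carton 100 x 120 x 61 mm on the bench, left; origin under its centre
- mallet: bystander: turned wooden carver's mallet standing on its head, 92 mm diameter, 240 mm high, left of the crib; origin under its centre
- gouge: bystander: carving gouge 240 mm long, 26 mm high, lying on the bench in front of the gate; origin at bench level at the ferrule, x along the blade
- carving: bystander: small turned wooden figure 72 mm diameter, 152 mm high, right of the crib; origin under its centre

How it is judged:
By the outcome, as a careful person would: the job done as asked, in the order asked, and still so for the second after the job is handed in, while the arm keeps its last pose, push and grip.
It also fails if it takes over 35 s, if anything falls off the work surface, if the arm or the gripper's body presses on something with over 40 N, if the wrist force passes 120 N, or if a joint passes its speed limit or range.

## Robot

A 7-joint arm with a two-finger parallel gripper is mounted at the origin on the work surface. World frame = base frame: x ahead of the robot, y to its left, z up, the work surface at z = 0. Lengths are in m, angles in rad, forces in N, time in s.
With the tool pointing down it reaches from about 0.35 to 0.9 m from the base axis. Payload 7.2 kg.
Tool frame: the origin (TCP) lies midway between the tips of the shut fingers; the grasp point (between the pads) lies 19 mm behind it; z points along the fingers, y is the line along which they close (so a half turn about z gives the same grasp; the last joint's range is limited). The gripper opens to 88 mm and grips with 3 to 60 N. Pads are 20 mm wide; open, the fingers measure 115 mm over their backs; the gripper's body (75 mm by 178 mm) begins 61 mm behind the grasp point.
Start: joints at [-1.418, 0.411, -0.013, 1.596, 0.006, 1.134, -0.082], TCP at [0.137, 0.61, 0.223] pointing down, gripper open.
Joint ranges: [-2.95, 2.95], [-0.29, 1.99], [-1.47, 1.44], [0.14, 2.54], [-1.03, 4.17], [0.13, 1.85], [-2.86, 2.86]. Speed limits (rad/s): [2.39, 2.39, 3.01, 3.01, 3.14, 3.14, 3.14].

## Interface

Orientations are given as a unit quaternion [w, x, y, z].
In Python, from station import * gives the robot as it stands.
- The arm moves only by the tool apply_moves, never from a script. Its argument "targets" is a list of rows, each a list of 6 numbers: the shift along the tool's x, y, z as a fraction of full scale, then the turn, a rotation vector about the tool's x, y, z as a fraction of full scale. In form: [[x, y, z, ax, ay, az], ...]. A call has 1 to 10 rows; each row is the pose to reach, as a shift and turn from the pose commanded when the call began, along the tool's axes at that moment; what a row does not reach only later rows make up. Full scale, the value 1, is 0.5 m for a shift and 30 degrees for a turn. A row lasts 1/12 s, in which the tool goes at most 41.7 mm and 7.16 degrees, less where a joint would pass 70% of its speed; a pose out of reach is approached as far as the arm can. A call with a number of a shift or a turn outside -1 to 1 is refused whole. A call with a gripper value outside its range is refused whole. "grip" is the closure, from -1 (fully open) to 1 (shut), set as the call begins (left out, the last holds). The fingers move at their own pace and stop on an object; "newtons" is the grip in N (left out, the last holds). Time passes only in rows, so rows that repeat a pose let the fingers close. It gives the time, the measured TCP pose, the force, the opening and the grip force at its end, in the units of the state.
- sense(): the state, without advancing time (a new reading comes with each control period).
- snapshot(name): name is "side" or "top" or "wrist"; returns a dict with "pixels" (420x560x3 uint8, red, green, blue), "mtx" (3x3 intrinsics, pixels), "R" (3x3) and "t" (3): a world point X has camera coordinates R X + t; the wrist camera has in their place "mount" (4x4, takes a point from camera to tool coordinates, whose origin is the TCP and whose axes are the flange's). Camera axes: x right, y down, z forward; pixel columns grow to the right and rows downward; lengths in m; the calibration is good to about 2 mm. A picture is of the moment at which its call begins: read the wrist's pose just before it. There is no depth.
- job_done(): hands the job in; it is judged then, once.
The state is a dict: "t": time; "joint_pos": joint angles; "qvel": joint speeds; "joint_efforts": joint torques, N m; "eef_pos": TCP position; "tcp_rot": TCP orientation; "ft_force": force on the tool from outside, world axes, zero at the start; "torque": the same for the moment, N m; "finger_gap": opening from 0.0 (shut) to 1.0 (fully open); "grasp_force": force on a finger pad.
Only numpy, scipy, OpenCV 4.12 (cv2) and the standard library are available. Lean on these libraries where they do the work, as an engineer would, in place of code of your own. Each camera call takes 0.05 s, during which the arm holds its last target. There are 200 camera calls.

## Working session

There is one attempt and no reset: what is moved stays moved. The work goes in short steps, Python scripts to look and compute and a tool call to move; the robot and the scene stay as the last step left them, time stands still between calls to the robot, and variables do not carry over. Pictures are saved under pics/ and viewed, at most 10 in all, crops included, and the job is handed in when it is done.

Besides the shell and the picture viewer there is one more tool, called after "Emit:" by a JSON object that holds its "fn" and its "kwargs", one argument or row to a line. apply_moves: Moves the arm, as the interface text tells. Its arguments: {"type":"object","properties":{"targets":{"type":"array","items":{"type":"array","items":{"type":"number"}}},"grip":{"type":"number"},"newtons":{"type":"number"}},"required":["targets"]}

```bash
mkdir -p pics; python3 - <<'E'
from station import *
import cv2,pickle
s=sense();print(s)
d={}
for n in("side","top","wrist"):
    p=snapshot(n);d[n]=p;cv2.imwrite(f"pics/{n}0.png",p["pixels"][:,:,::-1])
    print(n,{k:v for k,v in p.items() if k!="pixels"})
d['s']=s
pickle.dump(d,open("d0.pkl","wb"))
E
```

```text
{'t': 0.0, 'joint_pos': array([-1.4181928 ,  0.41191191, -0.0127178 ,  1.59704949,  0.0056016 ,
        1.13430833, -0.08220262]), 'qvel': array([-1.81776407e-04, -1.00392641e-03, -4.38567515e-05,  3.84537264e-05,
       -1.12542566e-04,  9.51239754e-04, -7.81680846e-04]), 'joint_efforts': array([ 9.47689950e-04, -5.87964320e+01,  6.42258581e-01, -2.91066939e+01,
       -5.37777145e-02,  1.83165155e-02,  1.58578923e-04]), 'eef_pos': array([0.13680972, 0.60931303, 0.22179934]), 'tcp_rot': array([-3.26742286e-05,  1.10163665e-01,  9.93913122e-01, -8.20077416e-04]), 'ft_force': array([ 0.74868501, -0.44031208,  0.09379421]), 'torque': array([-0.00906456,  0.04593175,  0.0027357 ]), 'grasp_force': 0.0, 'finger_gap': 0.995305774905457}
side {'mtx': array([[511.04046604,   0.        , 274.20411337],
       [  0.        , 511.04046604, 205.82039605],
       [  0.        ,   0.        ,   1.        ]]), 'R': array([[-0.97253798, -0.23268183, -0.00538899],
       [-0.11475505,  0.4995275 , -0.85866382],
       [ 0.20248741, -0.83446476, -0.51251088]]), 't': array([0.52742718, 0.1802184 , 1.68
[... 197 characters left out ...]
6372, -0.99557453, -0.00147536],
       [-0.97210422,  0.09206825, -0.21572395],
       [ 0.2149051 , -0.01883603, -0.97645328]]), 't': array([0.04394871, 0.56974945, 1.2566304 ])}
wrist {'mtx': array([[313.16732008,   0.        , 281.90603855],
       [  0.        , 313.16732008, 209.4125062 ],
       [  0.        ,   0.        ,   1.        ]]), 'mount': array([[-6.27760686e-04, -9.64561225e-01, -2.63858389e-01,
         7.22144832e-02],
       [ 9.99999464e-01, -3.88295576e-04, -9.59702260e-04,
         1.03131709e-03],
       [ 8.23236542e-04, -2.63858850e-01,  9.64560952e-01,
        -1.63230072e-01],
       [ 0.00000000e+00,  0.00000000e+00,  0.00000000e+00,
         1.00000000e+00]])}
```

View pics/side0.png

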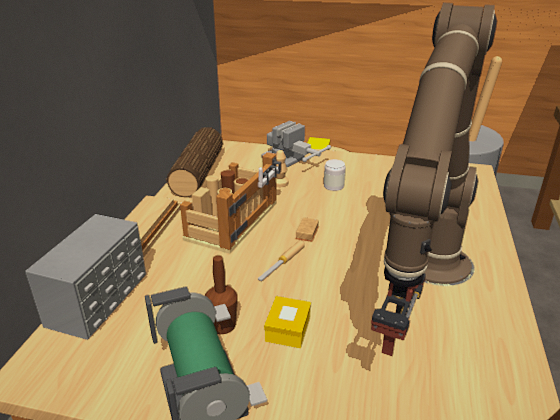

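View pics/top0.png

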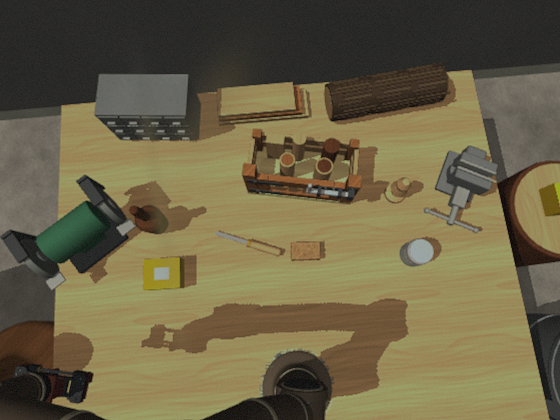

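The side view shows the crib at about (235,200) and the bright bolt near (268,178). The top view shows the gate front from (250,190) to (358,195), with the bolt at about (330,191). I'll enlarge both.

```bash
python3 - <<'E'
import cv2
a=cv2.imread("pics/side0.png")[145:255,175:305];b=cv2.imread("pics/top0.png")[120:215,235:370]
cv2.imwrite("pics/s1.png",cv2.resize(a,None,fx=5,fy=5,interpolation=cv2.INTER_CUBIC))
cv2.imwrite("pics/t1.png",cv2.resize(b,None,fx=5.9,fy=5.9,interpolation=cv2.INTER_CUBIC))
E
```

```text
(no output)
```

View pics/s1.png

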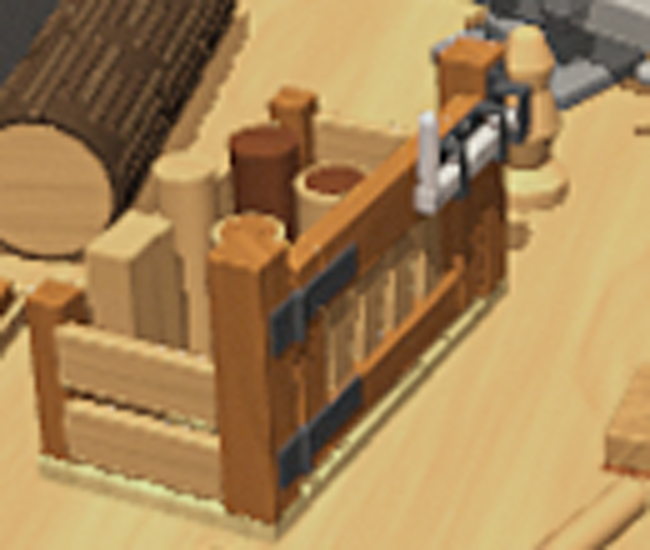

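View pics/t1.png

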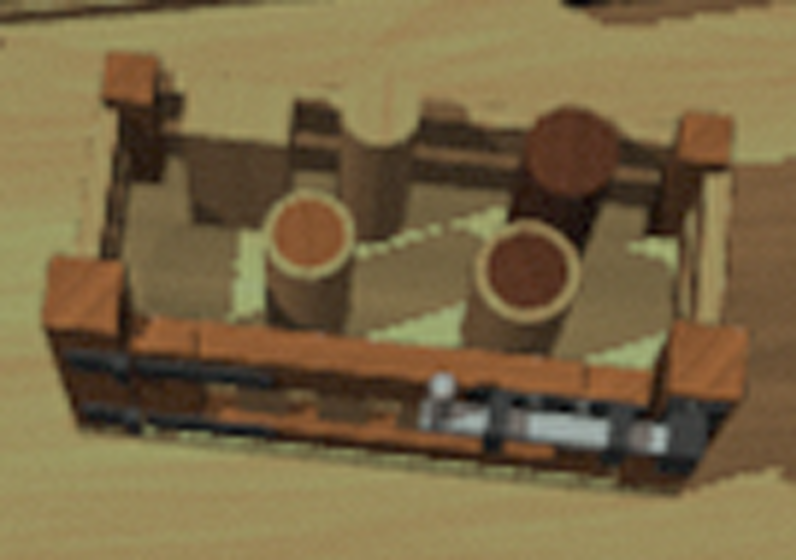

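In the side crop the handle's top is at (428,115), and its base is near (428,205). In the top crop the dome is at (442,384). The post-top front corners in the top crop are at (45,328), (120,333), (668,397) and (742,400).

```bash
cat > h.py <<'E'
import numpy as np,pickle,cv2
def ray(c,uv):
    K,R,t=c["mtx"],c["R"],c["t"]
    d=R.T@np.linalg.solve(K,[*uv,1]);return -R.T@t,d/np.linalg.norm(d)
def atz(c,uv,z):
    o,d=ray(c,uv);return o+d*(z-o[2])/d[2]
def tri(rs):
    A=sum(np.eye(3)-np.outer(d,d) for o,d in rs);b=sum((np.eye(3)-np.outer(d,d))@o for o,d in rs)
    X=np.linalg.solve(A,b);return X,[np.linalg.norm(np.cross(X-o,d))for o,d in rs]
def wcam(s,w):
    from scipy.spatial.transform import Rotation as Ro
    q=s["tcp_rot"];T=np.eye(4);T[:3,:3]=Ro.from_quat([q[1],q[2],q[3],q[0]]).as_matrix();T[:3,3]=s["eef_pos"]
    M=np.linalg.inv(T@w["mount"]);return dict(mtx=w["mtx"],R=M[:3,:3],t=M[:3,3])
E
python3 - <<'E'
from h import *
d=pickle.load(open("d0.pkl","rb"))
S=lambda u,v:((u+.5)/5-.5+175,(v+.5)/5-.5+145)
T=lambda u,v:((u+.5)/5.9-.5+235,(v+.5)/5.9-.5+120)
print("dome",tri([ray(d["side"],S(428,117)),ray(d["top"],T(442,384))]))
c=[atz(d["top"],T(*p),.215) for p in[(45,328),(120,333),(668,397),(742,400)]]
print(np.round(c,4))
v=c[3]-c[0];print(np.linalg.norm(v),np.arctan2(-v[0],v[1])) 
y=-v/np.linalg.norm(v);print("y axis",y,"yaw",np.arctan2(-y[0],y[1]),"mid",(c[1]+c[2])/2)
print("post side",tri([ray(d["side"],S(278,265)),ray(d["top"],T(120,333))]))
s=d['s']; 
from scipy.spatial.transform import Rotation as Ro
q=s["tcp_rot"];print(Ro.from_quat([q[1],q[2],q[3],q[0]]).as_matrix().round(3))
E
```

```text
dome (array([ 0.61467153, -0.09511341,  0.22519347]), [np.float64(0.0010116688486430793), np.float64(0.001011668848643366)])
[[ 0.6687  0.1077  0.215 ]
 [ 0.6622  0.0688  0.215 ]
 [ 0.6006 -0.2123  0.215 ]
 [ 0.5954 -0.2503  0.215 ]]
0.3654821299671419 2.939577297466003
y axis [ 0.20064411  0.9796642  -0.        ] yaw -0.20201535612379035 mid [ 0.6314178  -0.07172546  0.215     ]
post side (array([0.670692  , 0.07002121, 0.19179517]), [np.float64(0.00076478831903712), np.float64(0.0007647883190371402)])
[[-0.976  0.219 -0.   ]
 [ 0.219  0.976 -0.002]
 [-0.    -0.002 -1.   ]]
```

Emit:
{"fn": "apply_moves", "kwargs": {
  "targets": [
    [0, 0, -0.08, 0, 0, 0],
    [0, 0, -0.16, 0, 0, 0],
    [-0.05, -0.05, -0.18, 0, 0, 0],
    [-0.1, -0.1, -0.18, 0, 0, 0],
    [-0.2, -0.19, -0.18, 0, 0, 0],
    [-0.3, -0.28, -0.18, 0, 0, 0],
    [-0.4, -0.38, -0.18, 0, 0, 0],
    [-0.5, -0.47, -0.18, 0, 0, 0],
    [-0.6, -0.57, -0.18, 0, 0, 0],
    [-0.7, -0.66, -0.18, 0, 0, 0]
  ],
  "grip": -1,
  "newtons": 40
}}

```text
t: 0.98
eef_pos: [0.3166, 0.3419, 0.3126]
tcp_rot: [-0.0, 0.11, 0.994, 0.0]
ft_force: [1.0, -0.4, 0.8]
finger_gap: 1.001
grasp_force: 0.0
```

Emit:
{"fn": "apply_moves", "kwargs": {
  "targets": [
    [-0.06, -0.056, 0, 0, 0, 0],
    [-0.12, -0.113, 0, 0, 0, 0],
    [-0.18, -0.17, 0, 0, 0, 0],
    [-0.24, -0.226, 0, 0, 0, 0],
    [-0.3, -0.283, 0, 0, 0, 0],
    [-0.36, -0.339, 0, 0, 0, 0],
    [-0.42, -0.396, 0, 0, 0, 0],
    [-0.48, -0.452, 0, 0, 0, 0],
    [-0.54, -0.508, 0, 0, 0, 0],
    [-0.6, -0.565, 0, 0, 0, 0]
  ]
}}

```text
t: 1.82
eef_pos: [0.5475, 0.0008, 0.3127]
tcp_rot: [0.0, 0.11, 0.994, 0.0]
ft_force: [0.6, 0.1, 0.8]
finger_gap: 1.001
grasp_force: 0.0
```

Emit:
{"fn": "apply_moves", "kwargs": {
  "targets": [
    [-0.05, -0.045, 0.01, 0, 0, 0],
    [-0.09, -0.08, 0.02, 0, 0, 0],
    [-0.12, -0.11, 0.02, 0, 0, 0],
    [-0.14, -0.13, 0.02, 0, 0, 0],
    [-0.14, -0.13, 0.02, 0, 0, 0],
    [-0.14, -0.13, 0.02, 0, 0, 0]
  ]
}}

```text
t: 2.32
eef_pos: [0.6007, -0.0767, 0.3021]
tcp_rot: [-0.001, 0.111, 0.994, -0.0]
ft_force: [0.7, 1.0, 0.5]
finger_gap: 0.998
grasp_force: 0.0
```

```bash
python3 - <<'E'
from station import *
import cv2,pickle
s=sense();w=snapshot("wrist");print(s["t"],s["eef_pos"],s["tcp_rot"],s["joint_pos"],s["ft_force"])
pickle.dump((s,w),open("w1.pkl","wb"));cv2.imwrite("pics/w1.png",w["pixels"][:,:,::-1])
E
```

```text
2.3167 [ 0.60070417 -0.07666176  0.30209568] [-5.39910179e-04  1.10930150e-01  9.93828043e-01 -1.75597460e-04] [-0.37979263  0.3517409   0.58208514  1.56390903 -0.19819211  1.28665538
  1.5785749 ] [0.71294362 1.00360297 0.47809498]
```

View pics/w1.png

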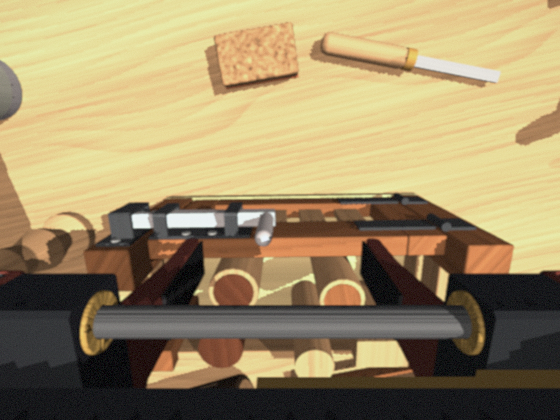

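The wrist view has the robot's side at the top. The handle's domed tip is at about (263,238), leaning from its base near (268,214). The right post top is at (115,260).

```bash
python3 - <<'E'
from h import *
s,w=pickle.load(open("w1.pkl","rb"));d=pickle.load(open("d0.pkl","rb"));c=wcam(s,w)
S=lambda u,v:((u+.5)/5-.5+175,(v+.5)/5-.5+145)
T=lambda u,v:((u+.5)/5.9-.5+235,(v+.5)/5.9-.5+120)
r=[ray(d["side"],S(428,117)),ray(d["top"],T(442,384)),ray(c,(263,238))]
print(tri(r),tri(r[1:]),tri([r[0],r[2]]))
print(atz(c,(263,238),.228))
cv2.imwrite("pics/w1c.png",cv2.resize(w["pixels"][185:285,70:290,::-1],None,fx=3.6,fy=3.6,interpolation=cv2.INTER_CUBIC))
E
```

```text
(array([ 0.61461991, -0.09497416,  0.22525065]), [np.float64(0.0009949364550281147), np.float64(0.0010373207780976427), np.float64(0.00014555693642487308)]) (array([ 0.61920586, -0.0964736 ,  0.21253944]), [np.float64(0.0002962106449299465), np.float64(0.00029621064492981635)]) (array([ 0.61406265, -0.0948582 ,  0.22524867]), [np.float64(0.0004769452645023812), np.float64(0.0004769452645024933)])
[ 0.61360438 -0.09443212  0.228     ]
```

View pics/w1c.png

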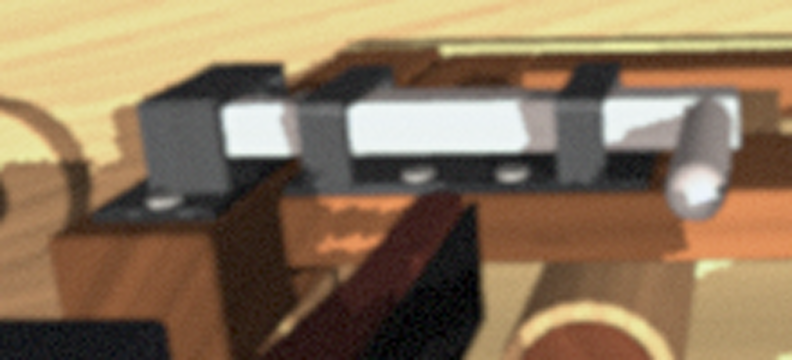

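The dome sits at about (263,239) in the full image, so the rod axis is at (0.614, -0.095) and its top at about 0.229, which agrees with the text. I'll descend around it and then close.

Emit:
{"fn": "apply_moves", "kwargs": {
  "targets": [
    [-0.034, -0.03, 0.03, 0, 0, 0],
    [-0.034, -0.03, 0.08, 0, 0, 0],
    [-0.034, -0.03, 0.13, 0, 0, 0],
    [-0.034, -0.03, 0.17, 0, 0, 0],
    [-0.034, -0.03, 0.195, 0, 0, 0],
    [-0.034, -0.03, 0.205, 0, 0, 0],
    [-0.034, -0.03, 0.206, 0, 0, 0],
    [-0.034, -0.03, 0.206, 0, 0, 0]
  ]
}}

```text
t: 3.03
eef_pos: [0.6146, -0.0941, 0.2005]
tcp_rot: [0.0, 0.11, 0.994, 0.0]
ft_force: [0.0, 0.2, 0.2]
finger_gap: 0.999
grasp_force: 0.0
```

```bash
python3 - <<'E'
from station import *
from h import *
s=sense();w=snapshot("wrist");print(s["t"],s["eef_pos"],s["ft_force"])
cv2.imwrite("pics/w2.png",w["pixels"][:,:,::-1])
E
```

```text
3.0333 [ 0.61464722 -0.09409913  0.20053618] [0.03002543 0.22905037 0.18835789]
```

View pics/w2.png

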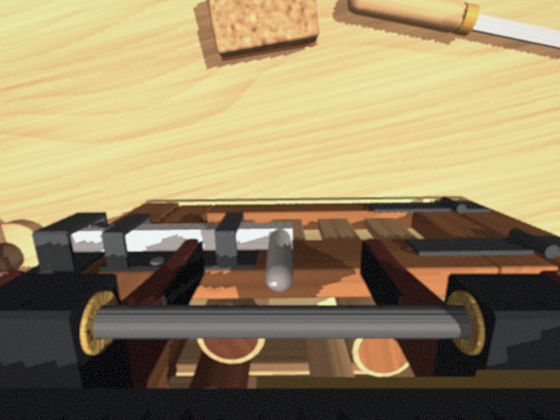

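The dome is at (279,280), where the tool axis projects (row 281), and the rod is centred between the fingers. I'll close.

Emit:
{"fn": "apply_moves", "kwargs": {
  "targets": [
    [0, 0, 0, 0, 0, 0],
    [0, 0, 0, 0, 0, 0],
    [0, 0, 0, 0, 0, 0],
    [0, 0, 0, 0, 0, 0],
    [0, 0, 0, 0, 0, 0],
    [0, 0, 0, 0, 0, 0],
    [0, 0, 0, 0, 0, 0],
    [0, 0, 0, 0, 0, 0]
  ],
  "grip": 1,
  "newtons": 45
}}

```text
t: 3.75
eef_pos: [0.6142, -0.0946, 0.1996]
tcp_rot: [-0.0, 0.11, 0.994, 0.0]
ft_force: [-0.2, -0.5, -0.2]
finger_gap: 0.438
grasp_force: 0.0
```

Emit:
{"fn": "apply_moves", "kwargs": {
  "targets": [
    [0, 0, 0, 0, 0, 0],
    [0, 0, 0, 0, 0, 0],
    [0, 0, 0, 0, 0, 0],
    [0, 0, 0, 0, 0, 0],
    [0, 0, 0, 0, 0, 0],
    [0, 0, 0, 0, 0, 0],
    [0, 0, 0, 0, 0, 0],
    [0, 0, 0, 0, 0, 0]
  ]
}}

```text
t: 4.42
eef_pos: [0.6142, -0.0947, 0.1996]
tcp_rot: [-0.0, 0.11, 0.994, -0.0]
ft_force: [0.1, -0.9, -0.3]
finger_gap: 0.153
grasp_force: 45.0
```

Gripped: the 13.5 mm gap matches the 14 mm rod. I'll lift about 10 mm.

Emit:
{"fn": "apply_moves", "kwargs": {
  "targets": [
    [0, 0, -0.004, 0, 0, 0],
    [0, 0, -0.008, 0, 0, 0],
    [0, 0, -0.012, 0, 0, 0],
    [0, 0, -0.016, 0, 0, 0],
    [0, 0, -0.02, 0, 0, 0],
    [0, 0, -0.021, 0, 0, 0],
    [0, 0, -0.021, 0, 0, 0],
    [0, 0, -0.021, 0, 0, 0]
  ]
}}

```text
t: 5.08
eef_pos: [0.6142, -0.0947, 0.2102]
tcp_rot: [-0.0, 0.11, 0.994, -0.0]
ft_force: [0.2, -1.4, -2.2]
finger_gap: 0.149
grasp_force: 45.0
```

Lift carries about 2.2 N, just the bolt's weight. Next I'll draw it along the gate, first to 15 mm.

Emit:
{"fn": "apply_moves", "kwargs": {
  "targets": [
    [0, 0.005, 0, 0, 0, 0],
    [0, 0.01, 0, 0, 0, 0],
    [0, 0.015, 0, 0, 0, 0],
    [0, 0.02, 0, 0, 0, 0],
    [0, 0.025, 0, 0, 0, 0],
    [0.001, 0.03, 0, 0, 0, 0]
  ]
}}

```text
t: 5.58
eef_pos: [0.6173, -0.0795, 0.2101]
tcp_rot: [0.0, 0.11, 0.994, -0.0]
ft_force: [0.8, -2.6, -2.7]
finger_gap: 0.15
grasp_force: 45.0
```

Emit:
{"fn": "apply_moves", "kwargs": {
  "targets": [
    [0, 0.006, 0, 0, 0, 0],
    [0, 0.012, 0, 0, 0, 0],
    [0, 0.018, 0, 0, 0, 0],
    [0.001, 0.024, 0, 0, 0, 0],
    [0.001, 0.03, 0, 0, 0, 0],
    [0.001, 0.036, 0, 0, 0, 0],
    [0.001, 0.042, 0, 0, 0, 0],
    [0.001, 0.046, 0, 0, 0, 0],
    [0.001, 0.046, 0, 0, 0, 0]
  ]
}}

```text
t: 6.33
eef_pos: [0.6221, -0.0564, 0.2102]
tcp_rot: [0.0, 0.11, 0.994, 0.0]
ft_force: [3.0, -0.4, -2.9]
finger_gap: 0.152
grasp_force: 45.0
```

The bolt is drawn 39 mm with low forces. Now I'll compute the arc about the hinge.

```bash
cat >> h.py <<'E'
def arc(p,R,H,ths):
    from scipy.spatial.transform import Rotation as Ro
    for th in ths:
        q=H+Ro.from_euler('z',-th).as_matrix()[:2,:2]@(p-H)
        sh=R.T@np.r_[q-p,0]/.5;print(round(th,3),sh.round(3),round(np.degrees(th)/30,3),q.round(4))
E
python3 - <<'E'
from station import *
from h import *
from scipy.spatial.transform import Rotation as Ro
s=sense();q=s["tcp_rot"];R=Ro.from_quat([q[1],q[2],q[3],q[0]]).as_matrix()
arc(s["eef_pos"][:2],R,np.array([.661,.0707]),np.arange(1,11)*.02)
E
```

```text
0.02 [ 0.005  0.    -0.   ] 0.038 [ 0.6195 -0.0556]
0.04 [ 0.011  0.001 -0.   ] 0.076 [ 0.617  -0.0547]
0.06 [ 0.016  0.002 -0.   ] 0.115 [ 0.6145 -0.0538]
0.08 [ 0.021  0.002 -0.   ] 0.153 [ 0.612  -0.0529]
0.1 [ 0.026  0.003 -0.   ] 0.191 [ 0.6096 -0.0519]
0.12 [ 0.032  0.004 -0.   ] 0.229 [ 0.6071 -0.0508]
0.14 [ 0.037  0.005 -0.   ] 0.267 [ 0.6047 -0.0497]
0.16 [ 0.042  0.007 -0.   ] 0.306 [ 0.6023 -0.0486]
0.18 [ 0.047  0.008 -0.   ] 0.344 [ 0.5999 -0.0474]
0.2 [ 0.052  0.009 -0.   ] 0.382 [ 0.5976 -0.0461]
```

Emit:
{"fn": "apply_moves", "kwargs": {
  "targets": [
    [0.005, 0, 0, 0, 0, 0.038],
    [0.011, 0.001, 0, 0, 0, 0.076],
    [0.016, 0.002, 0, 0, 0, 0.115],
    [0.021, 0.002, 0, 0, 0, 0.153],
    [0.026, 0.003, 0, 0, 0, 0.191],
    [0.032, 0.004, 0, 0, 0, 0.229],
    [0.037, 0.005, 0, 0, 0, 0.267],
    [0.042, 0.007, 0, 0, 0, 0.306],
    [0.047, 0.008, 0, 0, 0, 0.344],
    [0.047, 0.008, 0, 0, 0, 0.344]
  ]
}}

```text
t: 7.17
eef_pos: [0.599, -0.0479, 0.2102]
tcp_rot: [-0.0, 0.2, 0.98, 0.0]
ft_force: [4.1, 0.4, -2.8]
finger_gap: 0.151
grasp_force: 45.0
```

```bash
python3 - <<'E'
from station import *
from h import *
from scipy.spatial.transform import Rotation as Ro
s=sense();q=s["tcp_rot"];R=Ro.from_quat([q[1],q[2],q[3],q[0]]).as_matrix()
H=np.array([.661,.0707]);r=s["eef_pos"][:2]-H
print(s["ft_force"],s["torque"],np.linalg.norm(r),"ang",np.arctan2(-.1271,-.0389)-np.arctan2(r[1],r[0]),R[:,1])
arc(s["eef_pos"][:2],R,H,np.arange(1,11)*.02)
t=snapshot("top");w=snapshot("wrist")
cv2.imwrite("pics/t3.png",np.hstack([cv2.resize(t["pixels"][120:270,235:370],(405,450),interpolation=2),cv2.resize(w["pixels"],(395,450))])[:,:,::-1])
E
```

```text
[ 4.13250107  0.3516143  -2.78559818] [ 0.10638853 -0.81109967 -0.05194837] 0.1338347022684334 ang 0.18470050257627535 [3.91792169e-01 9.20053725e-01 1.97110816e-04]
0.02 [0.005 0.    0.   ] 0.038 [ 0.5966 -0.0466]
0.04 [0.011 0.001 0.   ] 0.076 [ 0.5943 -0.0453]
0.06 [0.016 0.002 0.   ] 0.115 [ 0.592 -0.044]
0.08 [0.021 0.003 0.   ] 0.153 [ 0.5897 -0.0426]
0.1 [0.027 0.003 0.   ] 0.191 [ 0.5875 -0.0411]
0.12 [0.032 0.004 0.   ] 0.229 [ 0.5852 -0.0396]
0.14 [0.037 0.006 0.   ] 0.267 [ 0.5831 -0.0381]
0.16 [0.042 0.007 0.   ] 0.306 [ 0.5809 -0.0365]
0.18 [0.047 0.008 0.   ] 0.344 [ 0.5788 -0.0349]
0.2 [0.053 0.01  0.   ] 0.382 [ 0.5767 -0.0332]
```

View pics/t3.png

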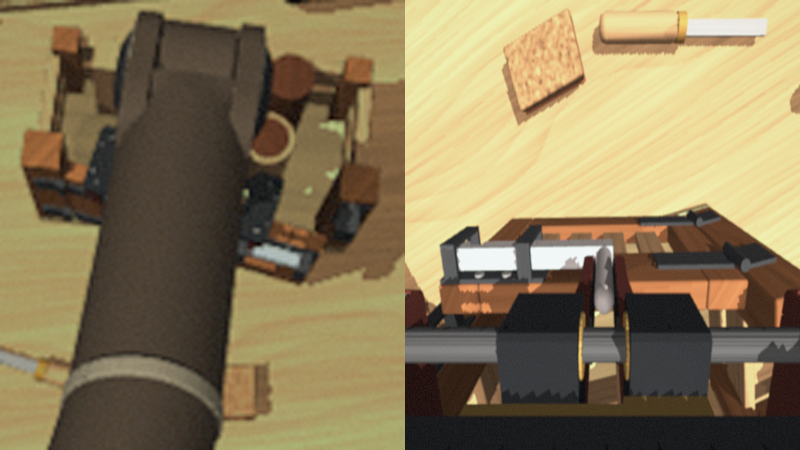

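The gate has left its post: the bolt edge is at (318,240) in the left panel, and the bolt end is clear of the keeper in the right panel. I'll swing the remaining 0.165 rad and settle.

Emit:
{"fn": "apply_moves", "kwargs": {
  "targets": [
    [0.005, 0, 0, 0, 0, 0.038],
    [0.011, 0.001, 0, 0, 0, 0.076],
    [0.016, 0.002, 0, 0, 0, 0.115],
    [0.021, 0.003, 0, 0, 0, 0.153],
    [0.027, 0.003, 0, 0, 0, 0.191],
    [0.032, 0.004, 0, 0, 0, 0.229],
    [0.037, 0.006, 0, 0, 0, 0.267],
    [0.04, 0.007, 0, 0, 0, 0.29],
    [0.043, 0.007, 0, 0, 0, 0.316],
    [0.043, 0.007, 0, 0, 0, 0.316]
  ]
}}

```text
t: 8.1
eef_pos: [0.5806, -0.0367, 0.21]
tcp_rot: [-0.0, 0.28, 0.96, -0.0]
ft_force: [2.8, -1.3, -2.5]
finger_gap: 0.152
grasp_force: 45.0
```

Emit:
{"fn": "apply_moves", "kwargs": {
  "targets": [
    [0, 0, 0, 0, 0, 0],
    [0, 0, 0, 0, 0, 0],
    [0, 0, 0, 0, 0, 0],
    [0, 0, 0, 0, 0, 0]
  ]
}}

```text
t: 8.43
eef_pos: [0.5809, -0.0368, 0.21]
tcp_rot: [-0.0, 0.279, 0.96, -0.0]
ft_force: [2.2, -2.5, -3.0]
finger_gap: 0.149
grasp_force: 45.0
```

```bash
python3 - <<'E'
from station import *
from h import *
s=sense()
H=np.array([.661,.0707]);r=s["eef_pos"][:2]-H
print(s["ft_force"],np.linalg.norm(r),"ang",np.arctan2(-.1271,-.0389)-np.arctan2(r[1],r[0]))
t=snapshot("top");w=snapshot("wrist");pickle.dump((s,t,w),open("f.pkl","wb"))
cv2.imwrite("pics/t4.png",np.hstack([cv2.resize(t["pixels"][160:240,290:370],(400,400),interpolation=2),cv2.resize(w["pixels"],(400,300))[[*range(300)]+[299]*100]])[:,:,::-1])
E
```

```text
[ 2.22843386 -2.53251548 -3.01696943] 0.13410596064464586 ang 0.34319465677725725
```

View pics/t4.png

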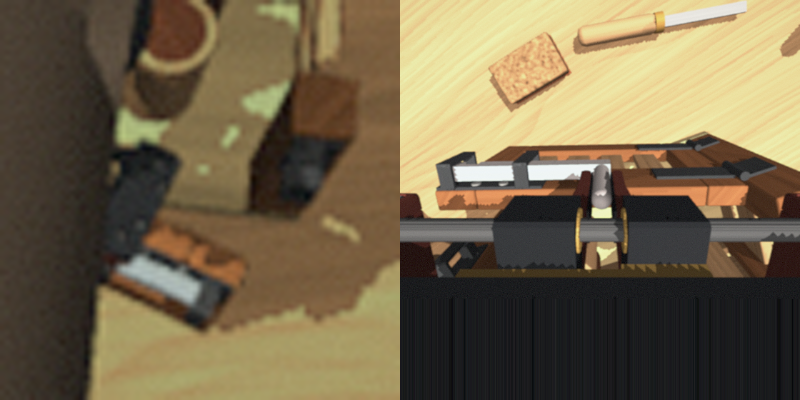

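The gate stands open with its top back corner at about (243,265) in the left panel, and the rod is still gripped. The bolt nose has drawn back to the guide. I'll check the angle, then hand in.

```bash
python3 - <<'E'
from station import *
from h import *
s,t,w=pickle.load(open("f.pkl","rb"))
P=atz(t,(290+243/5-.4,160+265/5-.4),.19);H=np.array([.661,.0707]);r=P[:2]-H
a0=np.arctan2(-.9797,-.2006)+np.arctan(.02/.285)
a=a0-np.arctan2(r[1],r[0]);print(np.linalg.norm(r),"gate angle",a)
if .30<a<.40: print(job_done())
E
```

```text
0.28098839024694017 gate angle 0.36004215276370055
the job is handed in; nothing more can be done
None
```

I lifted the bolt clear of the lip, drew it back about 39 mm, and left the gripper holding the gate steady at about 0.35 rad (roughly 10 cm ajar at the bolt edge); the job is handed in, result not shown.

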